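# Shut and bolt the parts pocket gate

## Task

Push the small steel gate fully shut across the green parts pocket with your fingertips, and only then push the bolt's red tab all the way along so that the brass bolt slides home in front of the gate. Push gently and do not grip the gate or the tab; leave the pinch roller, pulley, flywheel and cassette where they are, and finish with the fingers clear.

Things in the scene. Friction and masses are not known exactly. Their poses are not given: they have to be found in the camera images.
- pocket: Green open-topped parts pocket fixed to the bench; position and yaw differ each time. Origin on the bench under the middle of its mouth. Its x axis points into the pocket (away from the robot), y along the mouth to the left, z up. Walls 34 mm high, 6 mm floor; the block spans x -2 to 92 and y -75 to 75, plus a bolt post (34 high) reaching out to y -115 at x -2 to 18. Two dark keeper lugs on the post front (y -60 and -110, 5 wide, top z 30) stand out to x -15.
- gate (a joint): Opening angle a of the gate, rad: 0 fully shut, 1.7 fully open, starts at 0.6 to 1.4. Hinge upright. Shut, the gate runs from the hinge along the pocket's -y; opening swings its free end out towards the pocket's -x: it runs along (-sin a, -cos a) in the pocket's x, y, and its outer face (the one to push) looks along (-cos a, sin a). Slight friction (0.03 N m), stays where left, rigid stop at 0.
- gate_edge (a point): Middle (22 mm above the bench) of the outer face at the gate's free end, 112 mm from the hinge axis; moves with the gate.
- gate_hinge (a point): Point on the hinge axis, at the pocket's (0, 59 mm), 22 mm above the bench; the hinge pin in the post tops out at 40 mm. Axes as the gate's: its -y runs along the gate to the free end, its -x out of the outer face.
- gate_push (a point): Point on the outer face of the dark steel gate plate, 78 mm from the hinge axis, 22 mm above the bench. The plate is 4 mm thick, 106 mm long (6 to 112 mm from the hinge axis), from 9 to 35 mm above the bench. Axes as gate_hinge.
- bolt (a joint): Travel of the bolt, m: 0 withdrawn, 0.030 fully home at a rigid stop; starts at 0 to 0.006. Slides along the pocket's +y with about 1.2 N friction and stays where left. Its tip reaches the gate's free end at about 0.010.
- tab_push (a point): Centre of the face of the tab to push (towards the pocket's +y), 50 mm above the bench; moves with the bolt. At travel b it lies at the pocket's (-9 mm, -103 mm + b).
- tab_top (a point): Top centre of the red tab, 64 mm above the bench. The tab is 20 mm wide along the pocket's x, 6 mm thick along y, and stands upright on the bolt in front of the post. The brass bolt is an 8 mm rod, 22 mm above the bench, reaching 45 mm behind the tab (towards the pocket's -y).
- roller: Loose black rubber pinch roller, 18 mm across and 11 high, with a 4 mm steel axle up to 24 mm, standing inside the pocket; leave alone. Origin at the centre of its underside.
- pulley: Loose chrome capstan pulley, 28 mm across, 20 high; leave alone. Origin at the centre of its underside.
- flywheel: Loose brass flywheel, 70 mm across, 16 high, with a thin shaft up to 34 mm; leave alone. Origin at the centre of its underside.
- cassette: Loose grey cassette shell lying flat, 64 x 100 x 12 mm; leave alone. Origin at the centre of its underside.
There are look-alikes about, which are no part of the job. Several things have the shape of the pocket; the one meant has the colours described above.

How it is judged:
By the outcome, as a careful person would: the job done as asked, in the order asked, and still so for the second after the job is handed in, with the robot touching nothing.
It also fails if it takes over 40 s, if anything falls off the work surface, if the arm or the gripper's body presses on something with over 40 N, if the wrist force passes 120 N, or if a joint passes its speed limit or range.

## Robot

A 7-joint arm with a two-finger parallel gripper is mounted at the origin on the work surface. World frame = base frame: x ahead of the robot, y to its left, z up, the work surface at z = 0. Lengths are in m, angles in rad, forces in N, time in s.
With the tool pointing down it reaches from about 0.425 to 1.025 m from the base axis. Payload 3.6 kg.
Tool frame: the origin (TCP) lies at the very end of the fingers, on their centre line; the grasp point (between the pads) lies 19 mm behind it (manip.grip_point_offset is the distance from the TCP to the grasp point, in m); z points along the fingers, y is the direction in which the jaws open and shut (so a half turn about z gives the same grasp; the last joint's range is limited). The gripper opens to 85 mm and grips with 20 to 120 N. Pads are 22 mm wide; open, the fingers measure 114 mm over their backs; the gripper's body (76 mm by 85 mm) begins 54 mm behind the grasp point. The pads swing forward as they close: fully open they stand 13 mm farther back than shut.
Start: joints at [-0.093, 0.591, 0.048, 1.609, -0.033, 0.943, -0.034], TCP at [0.725, 0, 0.231] pointing down, gripper open.
Joint ranges: [-2.69, 2.69], [-0.47, 2.24], [-1.27, 1.36], [0.19, 2.51], [-1.53, 4.68], [0.08, 2.07], [-3.09, 3.09]. Speed limits (rad/s): [2.57, 2.57, 3.14, 3.14, 3.14, 3.14, 3.14].

## Interface

Orientations are given as [roll, pitch, yaw] about the fixed x, y, z axes, in that order (R = Rz(yaw) Ry(pitch) Rx(roll)).
In Python, from plant import manip gives the robot as it stands.
- The arm moves only by the tool servo_tool, never from a script. Its argument "rows" is a list of rows, each an object of numbers: "x", "y", "z": the shift along the world's x, y, z normalised to -1 to 1, where 1 is 0.15 m; "ax", "ay", "az": the turn, a rotation vector about the world's x, y, z normalised to -1 to 1, where 1 is 180 degrees; "grip": the opening in per cent of the stroke, from 0 (shut) to 100 (fully open). A call has 1 to 8 rows; each row is the pose to reach, as a shift and turn from the pose measured when the call began, turning the shorter way round; what a row does not reach only later rows make up. A row lasts 1/12 s, in which the tool goes at most 41.7 mm and 7.16 degrees, less where a joint would pass 70% of its speed; a pose out of reach is approached as far as the arm can. A call with a number of a shift or a turn outside -1 to 1 is refused whole. A call with a gripper value outside its range is refused whole. The fingers move at their own pace and stop on an object; "squeeze" is the grip in N (left out, the last holds). Time passes only in rows, so rows that repeat a pose let the fingers close. It gives the time, the measured TCP pose, the force and the opening at its end, in the units of the state.
- manip.observe(): the state, without advancing time (a new reading comes with each control period).
- manip.capture(name): name is "scene" or "side" or "wrist"; returns a dict with "frame" (420x560x3 uint8, red, green, blue), "K" (3x3 intrinsics, pixels), "D" ([k1, k2, p1, p2, k3] as OpenCV has them; the pictures are not rectified), "rvec" (rotation vector, rad) and "tvec" (3), from world to camera coordinates, as OpenCV has them. Camera axes: x right, y down, z forward; pixel columns grow to the right and rows downward; lengths in m; the calibration is good to about 2 mm. A picture is of the moment at which its call begins. There is no depth.
- manip.close_job(): hands the job in, once; it reports no verdict.
Trained networks look in a picture, given as the dict that the camera call returned (one of the last four; its "shot" number tells which), for a name from the list of things; names that differ only in an ending like _2 or _b are one class to them, and where a whole thing is asked for, a point or a joint stands for the part that bears it (a point fixed in the world has none). Each returns a list of dicts, best first, with "p" (0 to 1); they miss things now and then, are a little off and sometimes report something else, mostly with a low value. They report only what shows in the picture. A call takes as long as a camera call. They do not tell look-alikes from the thing itself.
- manip.cut_out(picture, query): "region" (420x560 bool, what is visible of it).
- manip.spot_point(picture, query): "point" ([x, y, z] in m, in world coordinates, good to about 4 mm: a listed point, or the origin of a listed thing).
The state is a dict: "time_s": time; "q": joint angles; "qd": joint speeds; "joint_efforts": joint torques, N m; "eef_pos": TCP position; "tcp_rot": TCP orientation; "ft_force": force on the tool from outside, world axes, zero at the start; "moment": the same for the moment, N m; "gripper_width": finger opening in m.
Only numpy, scipy, OpenCV 4.12 (cv2) and the standard library are available. Lean on these libraries where they do the work, as an engineer would, in place of code of your own. Each camera call takes 0.05 s, during which the arm holds its last target.

## Working session

There is one attempt and no reset: what is moved stays moved. The work goes in short steps, Python scripts to look and compute and a tool call to move; the robot and the scene stay as the last step left them, time stands still between calls to the robot, and variables do not carry over. Pictures are saved under pics/ and viewed, and the job is handed in when it is done.

Besides the shell and the picture viewer there is one more tool, called in YAML: its name, and indented under it one key for each argument. servo_tool: Moves the arm, as the interface text tells. Scaled input: -1 to 1 covers 0.15 m each way for a shift and 180 degrees each way for a turn. Its arguments: {"type":"object","properties":{"rows":{"type":"array","items":{"type":"object","properties":{"x":{"type":"number","minimum":-1,"maximum":1},"y":{"type":"number","minimum":-1,"maximum":1},"z":{"type":"number","minimum":-1,"maximum":1},"ax":{"type":"number","minimum":-1,"maximum":1},"ay":{"type":"number","minimum":-1,"maximum":1},"az":{"type":"number","minimum":-1,"maximum":1},"grip":{"type":"number"}}}},"squeeze":{"type":"number"}},"required":["rows"]}

```bash
ls; mkdir -p pics; cat > h.py <<'E'
import cv2,numpy as np
from plant import manip
def save(c,n): cv2.imwrite('pics/'+n,c['frame'][:,:,::-1])
def proj(c,P):
    return cv2.projectPoints(np.array(P,float).reshape(-1,3),c['rvec'],c['tvec'],c['K'],np.array(c['D']))[0].reshape(-1,2)
def onplane(c,uv,z):
    p=cv2.undistortPoints(np.array([[uv]],float),c['K'],np.array(c['D'])).ravel()
    R=cv2.Rodrigues(np.array(c['rvec']))[0]; o=-R.T@np.array(c['tvec']).ravel(); d=R.T@np.array([p[0],p[1],1])
    return o+d*(z-o[2])/d[2]
E
python3 - <<'E'
from h import *
for n in ['scene','side']:
    c=manip.capture(n); save(c,n+'0.png')
    for q in ['pocket','gate_hinge','gate_push','gate_edge','tab_push','tab_top','roller']:
        print(n,q,[(round(d['p'],2),np.round(d['point'],3).tolist(),proj(c,d['point']).round().tolist()) for d in manip.spot_point(c,q)][:4])
print(manip.observe())
E
```

```text
pics
scene pocket [(0.96, [0.55, 0.093, 0.003], [[316.0, 219.0]]), (0.64, [0.504, -0.332, -0.001], [[138.0, 310.0]])]
scene gate_hinge [(0.9, [0.556, 0.15, 0.02], [[335.0, 202.0]]), (0.89, [0.481, -0.271, 0.026], [[156.0, 276.0]])]
scene gate_push [(0.9, [0.5, -0.348, 0.02], [[127.0, 304.0]]), (0.79, [0.477, 0.141, 0.022], [[304.0, 190.0]])]
scene gate_edge [(0.85, [0.507, -0.379, 0.027], [[114.0, 313.0]]), (0.56, [0.445, 0.137, 0.022], [[292.0, 186.0]])]
scene tab_push [(0.88, [0.513, -0.43, 0.052], [[85.0, 319.0]]), (0.77, [0.539, -0.011, 0.05], [[279.0, 218.0]])]
scene tab_top [(0.87, [0.506, -0.426, 0.068], [[84.0, 308.0]]), (0.73, [0.525, -0.141, -0.002], [[227.0, 266.0]]), (0.59, [0.541, -0.002, 0.063], [[283.0, 211.0]])]
scene roller [(0.63, [0.551, 0.088, 0.002], [[314.0, 220.0]]), (0.43, [0.593, 0.113, 0.003], [[337.0, 223.0]])]
side pocket [(0.7, [0.496, -0.323, 0.001], [[336.0, 143.0]]), (0.64, [0.55, 0.092, -0.001], [[248.0, 280.0]])]
side gate_hinge [(0.7, [0.553, 0.152, 0.023], [[234.0, 299.0]]), (0.38, [0.482, -0.274, 0.025], [[338.0, 151.0]])]
side gate_push [(0.78, [
[... 471 characters left out ...]
[[224.0, 280.0]])]
{'time_s': 0.8, 'q': array([-0.0935258 ,  0.59113628,  0.04840789,  1.60847909, -0.03329102,
        0.94271245, -0.03369215]), 'qd': array([-0.00148909,  0.00013335, -0.00181768, -0.00022959,  0.00076813,
       -0.00076329, -0.00059289]), 'joint_efforts': array([ 1.32660676e-03, -5.48572683e+01,  1.54661816e+00, -1.98529297e+01,
        9.25872620e-03,  1.39689371e-03, -2.21943901e-05]), 'eef_pos': array([7.25015744e-01, 1.57856127e-05, 2.31356518e-01]), 'tcp_rot': array([3.14152029e+00, 3.10047687e-05, 1.57086229e+00]), 'ft_force': array([ 0.41127125,  0.15589891, -0.07498956]), 'moment': array([0.01611702, 0.02350461, 0.04504543]), 'gripper_width': 0.08571227573749171}
```

View pics/scene0.png

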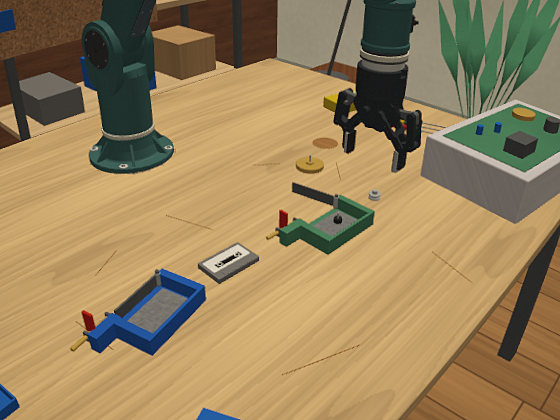

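View pics/side0.png

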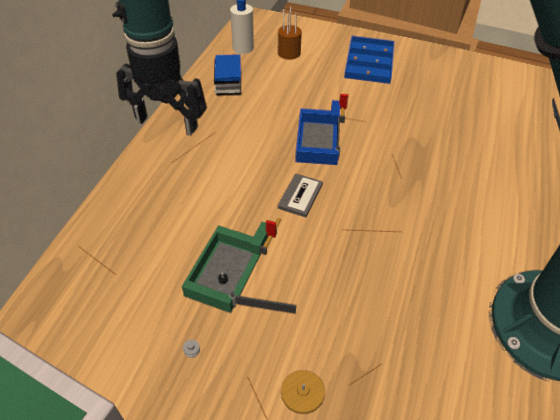

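The green pocket is at about (0.55, 0.09). In scene it shows at (335,222) with the tab at (283,218) and the gate at (315,193), opened towards the robot. The blue one is a look-alike. I'll refine pose and yaw with a silhouette fit.

```bash
cat > fit.py <<'E'
from h import *
from scipy.optimize import minimize
cs=[manip.capture(n) for n in ['scene','side']]
def R(t): return np.array([[np.cos(t),-np.sin(t)],[np.sin(t),np.cos(t)]])
def P2W(p,pts):
    pts=np.array(pts,float).reshape(-1,3); xy=pts[:,:2]@R(p[2]).T+p[:2]
    return np.c_[xy,pts[:,2]]
def box(x0,x1,y0,y1,z0,z1): return [(x,y,z) for x in(x0,x1) for y in(y0,y1) for z in(z0,z1)]
B=[box(-.002,.092,-.075,.075,0,.034),box(-.002,.018,-.115,-.075,0,.034)]
S=4
if __name__=='__main__':
    ms=[]
    for c in cs:
        f=c['frame']; hsv=cv2.cvtColor(f,cv2.COLOR_RGB2HSV)
        m=((hsv[...,0]>60)&(hsv[...,0]<90)&(hsv[...,1]>90)&(hsv[...,2]>30)).astype(np.uint8)
        n,l,s,cc=cv2.connectedComponentsWithStats(m)
        uv=proj(c,[.59,.09,.02])[0]
        k=min([i for i in range(1,n) if s[i,4]>150],key=lambda i:np.hypot(*(cc[i]-uv)))
        pts=[]
        m=(l==k).astype(np.uint8)
        cv2.imwrite(f'pics/m{len(ms)}.png',m*255)
        ct,_=cv2.findContours(m,cv2.RETR_EXTERNAL,cv2.CHAIN_APPROX_NONE)
        ms.append(cv2.GaussianBlur(cv2.resize(m*255,None,fx=1,fy=1).astype(np.float32),(0,0),1)); 
        ms[-1]=cv2.drawContours(np.zeros_like(m),ct,-1,1,-1)
    def cost(p,per=False):
        r=[]
        for c,m in zip(cs,ms):
            im=np.zeros((420*S,560*S),np.uint8)
            for b in B:
                h=cv2.convexHull(((proj(c,P2W(p,b))+.5)*S).astype(np.int32)); cv2.fillConvexPoly(im,h,1)
            a=cv2.resize(im.astype(np.float32),(560,420),interpolation=cv2.INTER_AREA)
            # ignore gate/tab occluder areas? compare directly
            r.append(np.abs(a-m).sum()/m.sum())
        return r if per else sum(r)
    best=None
    for y0 in (-.12,-.06,0,.06):
        o=minimize(cost,[.55,.093,y0],method='Nelder-Mead',options=dict(initial_simplex=[[.55,.093,y0],[.556,.093,y0],[.55,.099,y0],[.55,.093,y0+.05]],xatol=1e-5,fatol=1e-5))
        print(o.x.round(4),o.fun,cost(o.x,1))
        if best is None or o.fun<best.fun: best=o
    p=best.x; np.save('p.npy',p)
    print('hinge,tab0', P2W(p,[(0,.059,.022),(-.009,-.103,.05)]).round(4))
    for i,c in enumerate(cs):
        f=c['frame'][:,:,::-1].copy()
        u=proj(c,P2W(p,[(.045,0,.02)]))[0].astype(int)
        f=cv2.resize(f,None,fx=4,fy=4,interpolation=cv2.INTER_CUBIC)
        for b in B:
            q=(proj(c,P2W(p,b))*4+2).astype(int)
            for a in range(8):
                for k in(1,2,4):
                    if not a&k: cv2.line(f,q[a].tolist(),q[a|k].tolist(),(0,0,255),1)
        x,y=u*4; cv2.imwrite(f'pics/fit{i}.png',f[y-300:y+300,x-400:x+400])
E
python3 fit.py
```

```text
[0.5538 0.089  0.0022] 1.237548321401036 [np.float64(0.22174498514115898), np.float64(1.015803336259877)]
[5.534e-01 9.040e-02 2.000e-04] 1.2393907149528993 [np.float64(0.2208163075780089), np.float64(1.0185744073748904)]
[ 0.5538  0.0909 -0.0028] 1.2332003125705273 [np.float64(0.21577823179791977), np.float64(1.0174220807726075)]
[ 0.5541  0.0908 -0.0024] 1.2370562812847745 [np.float64(0.2173569836552749), np.float64(1.0196992976294996)]
hinge,tab0 [[ 0.5539  0.1499  0.022 ]
 [ 0.5445 -0.0121  0.05  ]]
```

View pics/fit0.png

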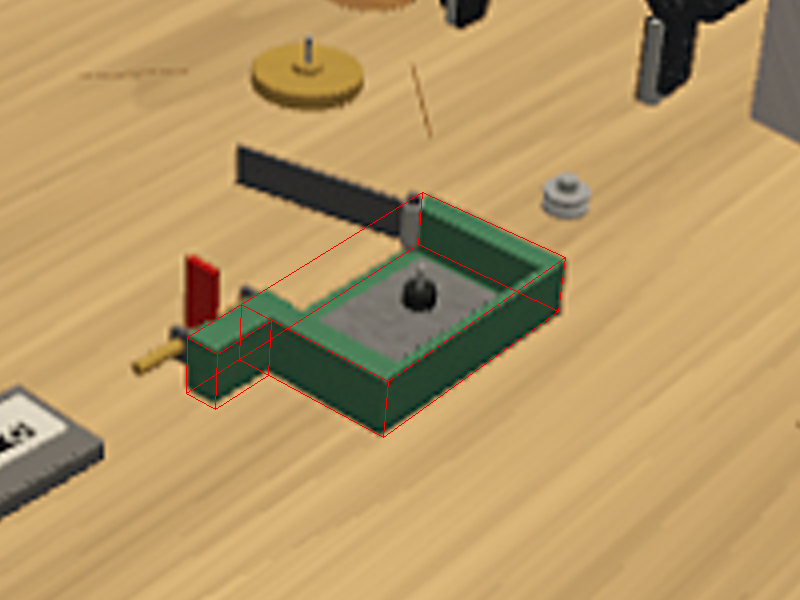

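View pics/fit1.png

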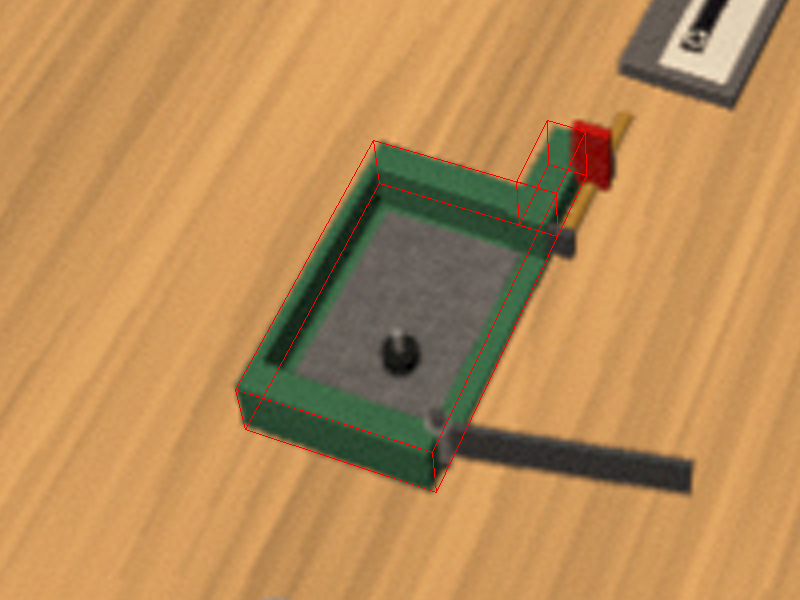

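View pics/m1.png

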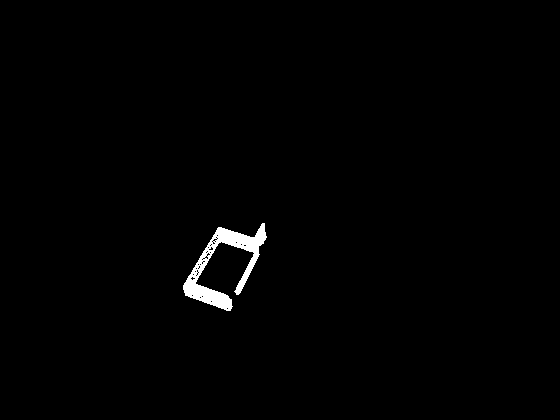

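```bash
python3 - <<'E'
from h import *
for n in ['scene','side']:
    c=manip.capture(n)
    for q in ['flywheel','pulley','cassette','roller','gate_edge','tab_top']:
        print(n,q,[(round(d['p'],2),np.round(d['point'],3).tolist(),proj(c,d['point']).round().tolist()) for d in manip.spot_point(c,q)][:3])
# gate end top corner: scene fit crop
c=manip.capture('side')
E
```

```text
scene flywheel [(0.73, [0.387, 0.266, -0.002], [[309.0, 167.0]])]
scene pulley [(0.41, [0.589, 0.253, -0.0], [[373.0, 198.0]]), (0.26, [0.555, 0.153, 0.019], [[335.0, 202.0]])]
scene cassette [(0.74, [0.524, -0.139, 0.0], [[227.0, 264.0]])]
scene roller [(0.42, [0.592, 0.112, 0.002], [[337.0, 223.0]])]
scene gate_edge [(0.72, [0.507, -0.377, 0.027], [[114.0, 312.0]]), (0.67, [0.444, 0.135, 0.024], [[292.0, 185.0]]), (0.47, [0.541, -0.008, 0.051], [[281.0, 217.0]])]
scene tab_top [(0.68, [0.51, -0.427, 0.07], [[84.0, 308.0]]), (0.6, [0.538, -0.002, 0.064], [[282.0, 210.0]])]
side flywheel [(0.96, [0.389, 0.263, -0.002], [[303.0, 393.0]])]
side pulley [(0.74, [0.588, 0.257, 0.0], [[191.0, 351.0]]), (0.66, [0.474, 0.142, 0.023], [[278.0, 308.0]])]
side cassette [(0.84, [0.525, -0.133, -0.002], [[299.0, 199.0]])]
side roller [(0.47, [0.589, 0.113, 0.006], [[224.0, 281.0]])]
side gate_edge [(0.81, [0.442, 0.132, 0.021], [[298.0, 309.0]]), (0.44, [0.508, -0.385, 0.021], [[339.0, 119.0]])]
side tab_top [(0.7, [0.51, -0.428, 0.062], [[345.0, 95.0]]), (0.52, [0.545, -0.002, 0.068], [[268.0, 220.0]])]
```

servo_tool:
  rows:
    - {"x": -0.3,"y": 0.2,"z": -0.1,"grip": 0}
    - {"x": -0.55,"y": 0.4,"z": -0.2,"grip": 0}
    - {"x": -0.8,"y": 0.6,"z": -0.3,"grip": 0}
    - {"x": -1,"y": 0.8,"z": -0.3,"grip": 0}
    - {"x": -1,"y": 1,"z": -0.3,"grip": 0}
    - {"x": -1,"y": 1,"z": -0.3,"grip": 0}
    - {"x": -1,"y": 1,"z": -0.3,"grip": 0}
    - {"x": -1,"y": 1,"z": -0.3,"grip": 0}

```text
$.rows[0]: bad value
```

servo_tool:
  rows:
    - {"x": -0.3,"y": 0.2,"z": -0.1,"ax": 0,"ay": 0,"az": 0,"grip": 0}
    - {"x": -0.55,"y": 0.4,"z": -0.2,"ax": 0,"ay": 0,"az": 0,"grip": 0}
    - {"x": -0.8,"y": 0.6,"z": -0.3,"ax": 0,"ay": 0,"az": 0,"grip": 0}
    - {"x": -1,"y": 0.8,"z": -0.3,"ax": 0,"ay": 0,"az": 0,"grip": 0}
    - {"x": -1,"y": 1,"z": -0.3,"ax": 0,"ay": 0,"az": 0,"grip": 0}
    - {"x": -1,"y": 1,"z": -0.3,"ax": 0,"ay": 0,"az": 0,"grip": 0}

```text
time_s: 2.15
eef_pos: [0.5703, 0.1564, 0.1856]
tcp_rot: [-3.137, -0.003, 1.578]
ft_force: [1.0, 1.7, 0.5]
gripper_width: 0.0124
```

servo_tool:
  rows:
    - {"x": -0.25,"y": 0.07,"z": -0.1,"ax": 0,"ay": 0,"az": 0,"grip": 0}
    - {"x": -0.45,"y": 0.13,"z": -0.3,"ax": 0,"ay": 0,"az": 0,"grip": 0}
    - {"x": -0.6,"y": 0.13,"z": -0.5,"ax": 0,"ay": 0,"az": 0,"grip": 0}
    - {"x": -0.6,"y": 0.13,"z": -0.7,"ax": 0,"ay": 0,"az": 0,"grip": 0}
    - {"x": -0.6,"y": 0.13,"z": -0.7,"ax": 0,"ay": 0,"az": 0,"grip": 0}
    - {"x": -0.6,"y": 0.13,"z": -0.7,"ax": 0,"ay": 0,"az": 0,"grip": 0}

```text
time_s: 2.65
eef_pos: [0.4804, 0.1758, 0.08]
tcp_rot: [-3.136, -0.002, 1.578]
ft_force: [1.4, 0.2, 0.3]
gripper_width: 0.0002
```

```bash
python3 - <<'E'
from h import *
for i,n in enumerate(['scene','side']):
    c=manip.capture(n); u,v=proj(c,[.52,.12,.05])[0].astype(int)
    f=cv2.resize(c['frame'][max(v-75,0):v+75,u-100:u+100,::-1],None,fx=4 if 0 else 4,fy=4,interpolation=cv2.INTER_CUBIC); cv2.imwrite(f'pics/b{i}.png',f)
s=manip.observe();print(s['eef_pos'],s['tcp_rot'],s['gripper_width'],s['ft_force'])
E
```

```text
[0.48320671 0.17626631 0.08207973] [-3.1415645  -0.00445977  1.57691454] 0.00011762620403922046 [0.2305438 0.1960283 0.7178591]
```

View pics/b0.png

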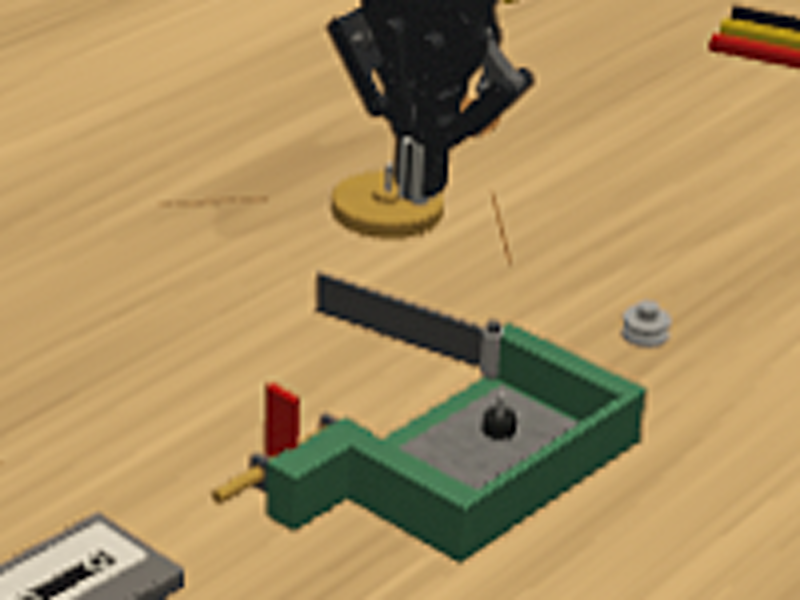

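View pics/b1.png

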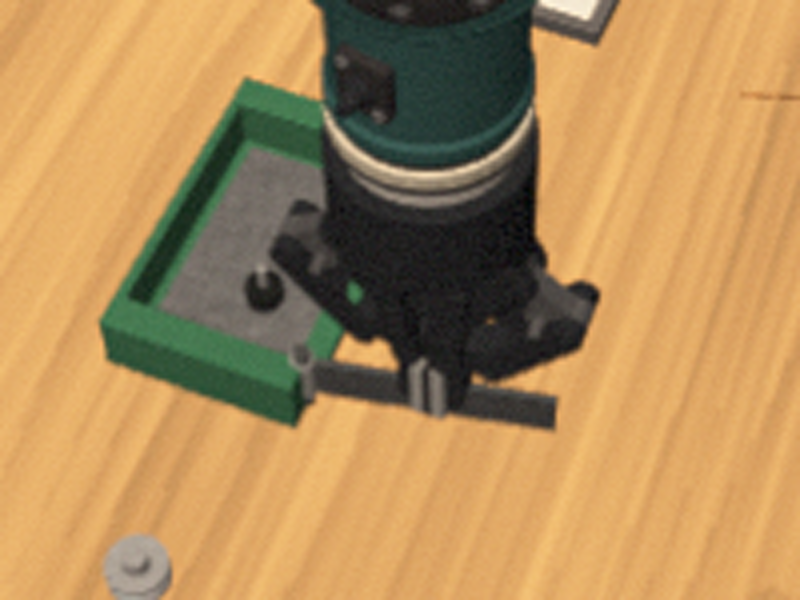

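Fingers are shut and sit on the outer (+y) side of the gate with clearance. Lowering.

servo_tool:
  rows:
    - {"x": 0,"y": 0,"z": -0.2,"ax": 0,"ay": 0,"az": 0,"grip": 0}
    - {"x": 0,"y": 0,"z": -0.4,"ax": 0,"ay": 0,"az": 0,"grip": 0}
    - {"x": 0,"y": 0,"z": -0.41,"ax": 0,"ay": 0,"az": 0,"grip": 0}
    - {"x": 0,"y": 0,"z": -0.41,"ax": 0,"ay": 0,"az": 0,"grip": 0}

```text
time_s: 3.08
eef_pos: [0.4844, 0.176, 0.0211]
tcp_rot: [3.141, -0.004, 1.576]
ft_force: [-0.3, 0.3, 1.1]
gripper_width: -0.0002
```

```bash
python3 - <<'E'
from h import *
s=manip.observe();print(s['eef_pos'],s['tcp_rot'],s['ft_force'])
H=np.array([.554,.150]); yaw=-.02
for a in np.arange(1.5,-.01,-.1):
    b=a
    v=np.array([-np.sin(a),-np.cos(a)]);n=np.array([-np.cos(a),np.sin(a)])
    ext=.0145*abs(n[0])+.011*abs(n[1])
    c=.08*v+(.002+ext)*n
    c=np.array([c[0]*np.cos(yaw)-c[1]*np.sin(yaw),c[0]*np.sin(yaw)+c[1]*np.cos(yaw)])+H
    print(round(a,2),c.round(4),((c-s['eef_pos'][:2])/.15).round(3))
E
```

```text
[0.48442002 0.17604027 0.02109826] [ 3.14107868 -0.00438079  1.57576583] [-0.30024411  0.31993788  1.06578822]
1.5 [0.4734 0.1599] [-0.074 -0.107]
1.4 [0.4726 0.1531] [-0.079 -0.153]
1.3 [0.4724 0.1461] [-0.08 -0.2 ]
1.2 [0.4729 0.1389] [-0.077 -0.247]
1.1 [0.474  0.1317] [-0.07  -0.296]
1.0 [0.4758 0.1244] [-0.057 -0.344]
0.9 [0.4785 0.1172] [-0.04  -0.393]
0.8 [0.4819 0.11  ] [-0.017 -0.44 ]
0.7 [0.4861 0.1032] [ 0.011 -0.486]
0.6 [0.4911 0.0966] [ 0.044 -0.53 ]
0.5 [0.4969 0.0905] [ 0.083 -0.57 ]
0.4 [0.5034 0.085 ] [ 0.127 -0.607]
0.3 [0.5107 0.0801] [ 0.175 -0.64 ]
0.2 [0.5186 0.0759] [ 0.228 -0.667]
0.1 [0.527  0.0727] [ 0.284 -0.689]
-0.0 [0.5359 0.0703] [ 0.343 -0.705]
```

servo_tool:
  rows:
    - {"x": -0.04,"y": -0.06,"z": 0,"ax": 0,"ay": 0,"az": 0,"grip": 0}
    - {"x": -0.07,"y": -0.11,"z": 0,"ax": 0,"ay": 0,"az": 0,"grip": 0}
    - {"x": -0.08,"y": -0.15,"z": 0,"ax": 0,"ay": 0,"az": 0,"grip": 0}
    - {"x": -0.08,"y": -0.2,"z": 0,"ax": 0,"ay": 0,"az": 0,"grip": 0}
    - {"x": -0.077,"y": -0.247,"z": 0,"ax": 0,"ay": 0,"az": 0,"grip": 0}
    - {"x": -0.07,"y": -0.296,"z": 0,"ax": 0,"ay": 0,"az": 0,"grip": 0}
    - {"x": -0.057,"y": -0.344,"z": 0,"ax": 0,"ay": 0,"az": 0,"grip": 0}
    - {"x": -0.057,"y": -0.344,"z": 0,"ax": 0,"ay": 0,"az": 0,"grip": 0}

```text
time_s: 3.75
eef_pos: [0.4765, 0.1221, 0.0212]
tcp_rot: [3.141, -0.003, 1.573]
ft_force: [-0.1, -0.7, -0.0]
gripper_width: 0.0003
```

```bash
cat > look.py <<'E'
from h import *
import sys
t=sys.argv[1]
for i,n in enumerate(['scene','side']):
    c=manip.capture(n); u,v=proj(c,[.53,.08,.03])[0].astype(int)
    f=cv2.resize(c['frame'][max(v-75,0):v+75,u-50:u+50,::-1],None,fx=4,fy=4,interpolation=cv2.INTER_CUBIC)
    g=f if i==0 else np.hstack([g,f])
    for q in sys.argv[2:]: print(n,q,[(round(d['p'],2),np.round(d['point'],3).tolist()) for d in manip.spot_point(c,q)][:3])
cv2.imwrite(f'pics/{t}.png',g)
s=manip.observe();print(s['eef_pos'],s['tcp_rot'],s['ft_force'],s['time_s'])
E
python3 look.py c1 gate_edge
```

```text
scene gate_edge [(0.97, [0.509, -0.38, 0.027]), (0.79, [0.456, 0.094, 0.024])]
side gate_edge [(0.6, [0.51, -0.383, 0.022]), (0.47, [0.588, 0.112, 0.006])]
[0.4758388  0.12457251 0.0209593 ] [ 3.1414138  -0.00445985  1.5758731 ] [-0.5127839   0.01472394 -1.46378273] 3.95
```

View pics/c1.png

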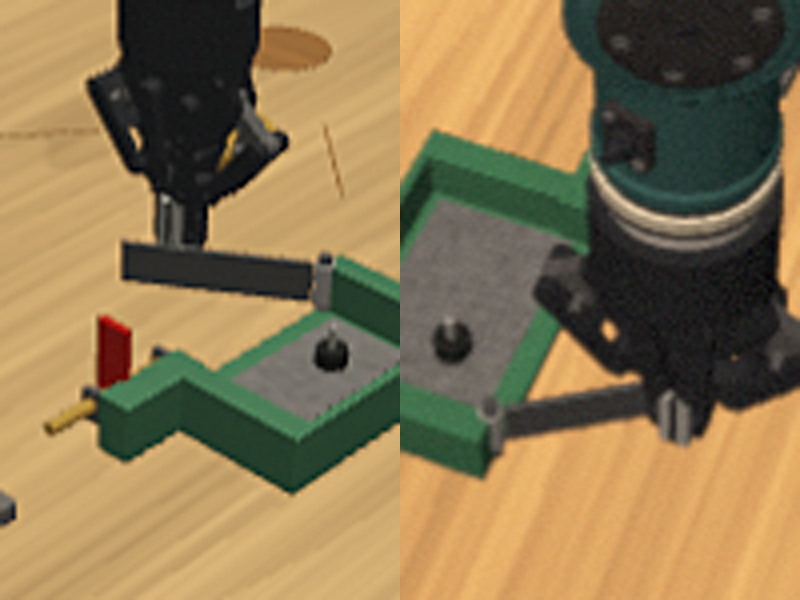

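The gate follows the fingers (now a≈1.0). Continuing along the arc.

servo_tool:
  rows:
    - {"x": 0.017,"y": -0.045,"z": 0,"ax": 0,"ay": 0,"az": 0,"grip": 0}
    - {"x": 0.04,"y": -0.09,"z": 0,"ax": 0,"ay": 0,"az": 0,"grip": 0}
    - {"x": 0.068,"y": -0.135,"z": 0,"ax": 0,"ay": 0,"az": 0,"grip": 0}
    - {"x": 0.1,"y": -0.18,"z": 0,"ax": 0,"ay": 0,"az": 0,"grip": 0}
    - {"x": 0.14,"y": -0.22,"z": 0,"ax": 0,"ay": 0,"az": 0,"grip": 0}
    - {"x": 0.18,"y": -0.257,"z": 0,"ax": 0,"ay": 0,"az": 0,"grip": 0}
    - {"x": 0.23,"y": -0.29,"z": 0,"ax": 0,"ay": 0,"az": 0,"grip": 0}
    - {"x": 0.23,"y": -0.29,"z": 0,"ax": 0,"ay": 0,"az": 0,"grip": 0}

```text
time_s: 4.62
eef_pos: [0.5129, 0.0793, 0.0211]
tcp_rot: [3.139, -0.004, 1.573]
ft_force: [-0.1, 0.1, 0.1]
gripper_width: -0.0
```

```bash
python3 look.py c2 gate_edge gate_hinge
```

```text
scene gate_edge [(0.93, [0.51, -0.377, 0.026]), (0.92, [0.519, 0.045, 0.023])]
scene gate_hinge [(0.8, [0.483, -0.27, 0.023]), (0.73, [0.557, 0.15, 0.021])]
side gate_edge [(0.68, [0.518, 0.045, 0.023]), (0.5, [0.509, -0.38, 0.021])]
side gate_hinge [(0.91, [0.557, 0.151, 0.024]), (0.41, [0.482, -0.272, 0.024])]
[0.50986553 0.08145472 0.02091884] [-3.14124017 -0.00455862  1.57663554] [ 0.07121153 -0.0707974  -0.3964581 ] 4.9167
```

View pics/c2.png

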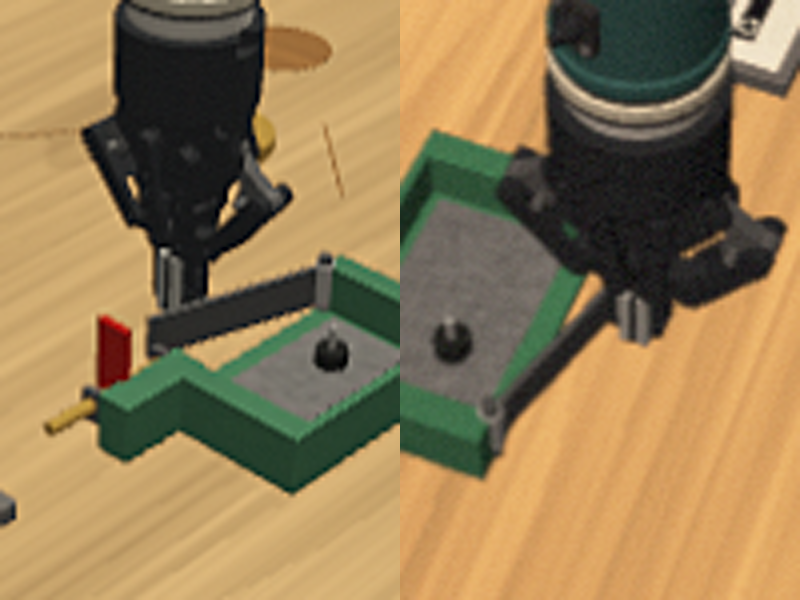

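servo_tool:
  rows:
    - {"x": 0.04,"y": -0.02,"z": 0,"ax": 0,"ay": 0,"az": 0,"grip": 0}
    - {"x": 0.08,"y": -0.04,"z": 0,"ax": 0,"ay": 0,"az": 0,"grip": 0}
    - {"x": 0.11,"y": -0.06,"z": 0,"ax": 0,"ay": 0,"az": 0,"grip": 0}
    - {"x": 0.13,"y": -0.065,"z": 0,"ax": 0,"ay": 0,"az": 0,"grip": 0}
    - {"x": 0.145,"y": -0.07,"z": 0,"ax": 0,"ay": 0,"az": 0,"grip": 0}
    - {"x": 0.15,"y": -0.07,"z": 0,"ax": 0,"ay": 0,"az": 0,"grip": 0}
    - {"x": 0.15,"y": -0.07,"z": 0,"ax": 0,"ay": 0,"az": 0,"grip": 0}

```text
time_s: 5.5
eef_pos: [0.5328, 0.0708, 0.0209]
tcp_rot: [3.141, -0.005, 1.576]
ft_force: [-0.8, -0.7, -0.2]
gripper_width: -0.0
```

```bash
python3 look.py c3 gate_edge gate_hinge
```

```text
scene gate_edge [(0.72, [0.509, -0.378, 0.028]), (0.56, [0.546, 0.039, 0.022]), (0.52, [0.553, 0.152, 0.022])]
scene gate_hinge [(0.71, [0.554, 0.15, 0.017]), (0.68, [0.481, -0.27, 0.024]), (0.27, [0.544, 0.04, 0.025])]
side gate_edge [(0.76, [0.544, 0.039, 0.022]), (0.47, [0.511, -0.383, 0.019])]
side gate_hinge [(0.83, [0.554, 0.152, 0.022]), (0.57, [0.481, -0.271, 0.024])]
[0.53228357 0.07106597 0.02095829] [-3.1412635  -0.00458226  1.57691045] [0.27494716 0.14070984 0.88538289] 5.8
```

View pics/c3.png

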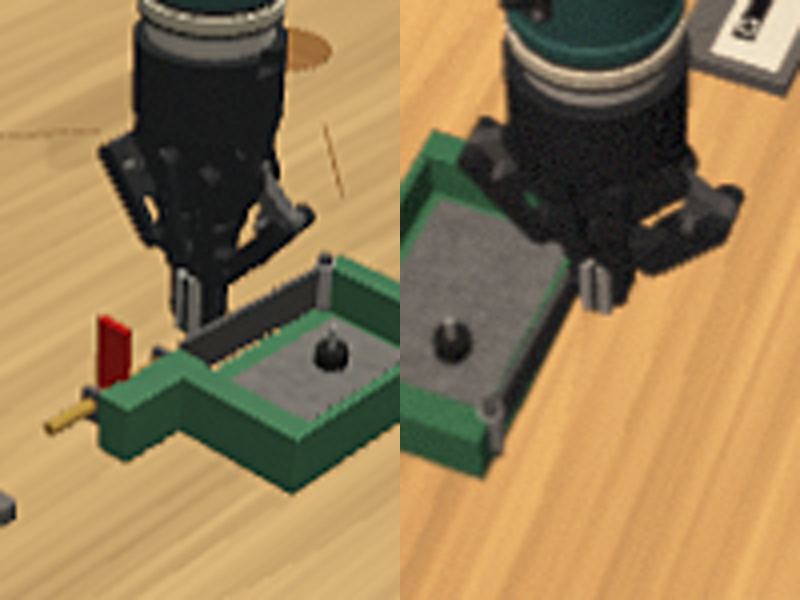

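Nearly shut, with no stop force yet. Probing on slowly.

servo_tool:
  rows:
    - {"x": 0.01,"y": 0,"z": 0,"ax": 0,"ay": 0,"az": 0,"grip": 0}
    - {"x": 0.02,"y": 0,"z": 0,"ax": 0,"ay": 0,"az": 0,"grip": 0}
    - {"x": 0.027,"y": 0,"z": 0,"ax": 0,"ay": 0,"az": 0,"grip": 0}
    - {"x": 0.027,"y": 0,"z": 0,"ax": 0,"ay": 0,"az": 0,"grip": 0}

```text
time_s: 6.13
eef_pos: [0.5357, 0.0709, 0.0208]
tcp_rot: [-3.14, -0.004, 1.577]
ft_force: [-0.7, -0.2, 1.4]
gripper_width: 0.0001
```

servo_tool:
  rows:
    - {"x": 0.007,"y": 0,"z": 0,"ax": 0,"ay": 0,"az": 0,"grip": 0}
    - {"x": 0.014,"y": 0,"z": 0,"ax": 0,"ay": 0,"az": 0,"grip": 0}
    - {"x": 0.014,"y": 0,"z": 0,"ax": 0,"ay": 0,"az": 0,"grip": 0}

```text
time_s: 6.38
eef_pos: [0.5359, 0.0709, 0.0206]
tcp_rot: [-3.136, -0.004, 1.577]
ft_force: [-4.4, 0.1, 2.8]
gripper_width: 0.0001
```

servo_tool:
  rows:
    - {"x": 0.01,"y": 0,"z": 0,"ax": 0,"ay": 0,"az": 0,"grip": 0}
    - {"x": 0.02,"y": 0,"z": 0,"ax": 0,"ay": 0,"az": 0,"grip": 0}
    - {"x": 0.02,"y": 0,"z": 0,"ax": 0,"ay": 0,"az": 0,"grip": 0}

```text
time_s: 6.63
eef_pos: [0.536, 0.0708, 0.0203]
tcp_rot: [-3.13, -0.003, 1.577]
ft_force: [-6.9, 1.0, 3.9]
gripper_width: 0.0001
```

```bash
python3 look.py c4 gate_edge gate_hinge tab_push
```

```text
scene gate_edge [(0.89, [0.509, -0.378, 0.026]), (0.58, [0.548, 0.038, 0.023])]
scene gate_hinge [(0.92, [0.48, -0.271, 0.023]), (0.79, [0.553, 0.151, 0.022])]
scene tab_push [(0.66, [0.511, -0.43, 0.048]), (0.5, [0.543, -0.006, 0.047])]
side gate_edge [(0.42, [0.509, -0.382, 0.019])]
side gate_hinge [(0.69, [0.556, 0.148, 0.027]), (0.51, [0.484, -0.275, 0.022])]
side tab_push [(0.7, [0.511, -0.428, 0.053])]
[0.53597251 0.07077962 0.02032145] [-3.13031202 -0.00316846  1.57739946] [-6.83064317  0.33490533  4.41078906] 7.0333
```

View pics/c4.png

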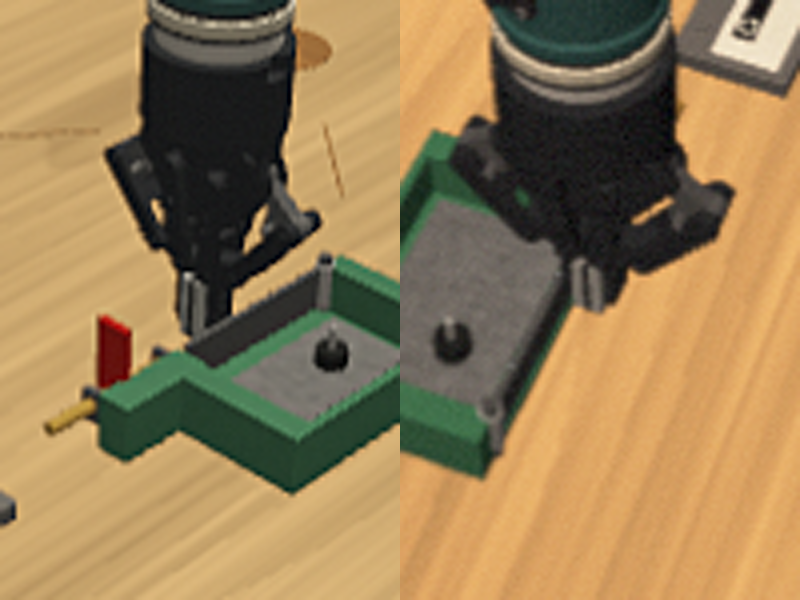

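The gate is against its stop: the TCP stopped advancing at x=0.536 and force rose to 7 N. Backing straight off, then up.

servo_tool:
  rows:
    - {"x": -0.08,"y": 0,"z": 0,"ax": 0,"ay": 0,"az": 0,"grip": 0}
    - {"x": -0.2,"y": 0,"z": 0,"ax": 0,"ay": 0,"az": 0,"grip": 0}
    - {"x": -0.23,"y": 0,"z": 0.1,"ax": 0,"ay": 0,"az": 0,"grip": 0}
    - {"x": -0.23,"y": 0,"z": 0.35,"ax": 0,"ay": 0,"az": 0,"grip": 0}
    - {"x": -0.23,"y": 0,"z": 0.6,"ax": 0,"ay": 0,"az": 0,"grip": 0}
    - {"x": -0.23,"y": -0.15,"z": 0.7,"ax": 0,"ay": 0,"az": 0,"grip": 0}
    - {"x": -0.23,"y": -0.15,"z": 0.7,"ax": 0,"ay": 0,"az": 0,"grip": 0}

```text
time_s: 7.62
eef_pos: [0.5064, 0.0452, 0.1294]
tcp_rot: [3.141, -0.003, 1.573]
ft_force: [0.1, -0.4, -0.5]
gripper_width: 0.0003
```

```bash
python3 look.py c5 gate_edge gate_hinge tab_push tab_top
```

```text
scene gate_edge [(0.98, [0.509, -0.376, 0.026]), (0.62, [0.548, 0.04, 0.023])]
scene gate_hinge [(0.89, [0.556, 0.151, 0.021]), (0.58, [0.478, -0.272, 0.025])]
scene tab_push [(0.65, [0.54, -0.007, 0.051]), (0.65, [0.515, -0.428, 0.051])]
scene tab_top [(0.76, [0.542, -0.006, 0.065]), (0.55, [0.509, -0.426, 0.066])]
side gate_edge [(0.55, [0.547, 0.039, 0.024]), (0.41, [0.507, -0.38, 0.021])]
side gate_hinge [(0.8, [0.555, 0.152, 0.025]), (0.65, [0.479, -0.273, 0.024])]
side tab_push [(0.67, [0.516, -0.428, 0.051]), (0.5, [0.54, -0.005, 0.053]), (0.26, [0.545, 0.072, 0.025])]
side tab_top [(0.71, [0.547, -0.006, 0.063]), (0.51, [0.51, -0.429, 0.065])]
[0.5011587  0.04875441 0.12456967] [-3.12906063 -0.00317184  1.57836073] [-0.05773329  0.23922925  0.88731593] 8.1167
```

View pics/c5.png

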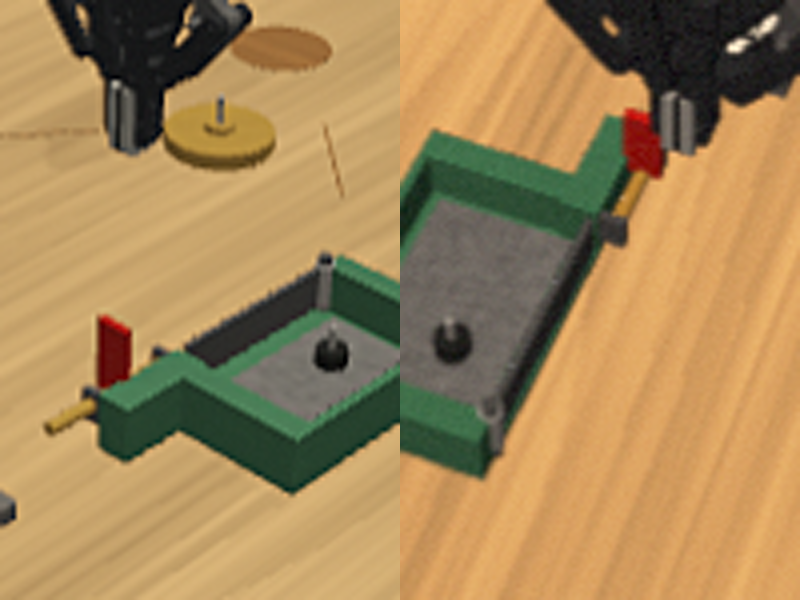

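servo_tool:
  rows:
    - {"x": 0.08,"y": -0.2,"z": 0.03,"ax": 0,"ay": 0,"az": 0,"grip": 0}
    - {"x": 0.16,"y": -0.42,"z": 0.03,"ax": 0,"ay": 0,"az": 0,"grip": 0}
    - {"x": 0.26,"y": -0.62,"z": 0.03,"ax": 0,"ay": 0,"az": 0,"grip": 0}
    - {"x": 0.26,"y": -0.64,"z": 0,"ax": 0,"ay": 0,"az": 0,"grip": 0}
    - {"x": 0.26,"y": -0.64,"z": -0.2,"ax": 0,"ay": 0,"az": 0,"grip": 0}
    - {"x": 0.26,"y": -0.64,"z": -0.4,"ax": 0,"ay": 0,"az": 0,"grip": 0}
    - {"x": 0.26,"y": -0.64,"z": -0.54,"ax": 0,"ay": 0,"az": 0,"grip": 0}
    - {"x": 0.26,"y": -0.64,"z": -0.54,"ax": 0,"ay": 0,"az": 0,"grip": 0}

```text
time_s: 8.78
eef_pos: [0.5371, -0.0468, 0.0397]
tcp_rot: [-3.121, -0.004, 1.579]
ft_force: [-0.9, 0.5, 0.0]
gripper_width: -0.0002
```

```bash
sed -i 's/\[.53,.08,.03\]/[.54,.02,.03]/;s/u-50:u+50/max(u-50,0):u+50/' look.py; python3 look.py c6 tab_push
```

```text
scene tab_push [(0.74, [0.514, -0.431, 0.051]), (0.68, [0.542, -0.008, 0.048])]
side tab_push [(0.61, [0.542, -0.009, 0.052]), (0.57, [0.513, -0.43, 0.05])]
[ 0.5409947  -0.04705213  0.04453934] [-3.1307921  -0.00315288  1.57859592] [-0.11616935  0.67958711 -0.07238726] 8.9833
```

View pics/c6.png

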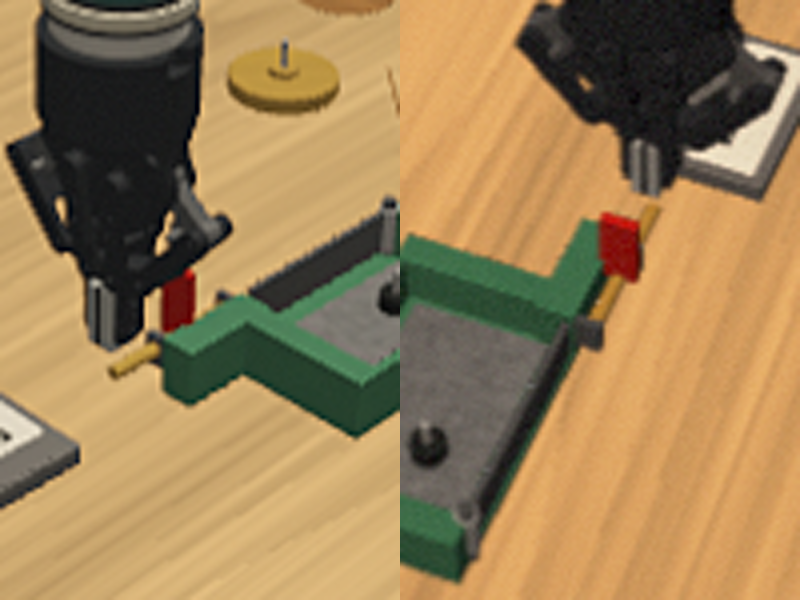

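servo_tool:
  rows:
    - {"x": 0,"y": 0.08,"z": 0,"ax": 0,"ay": 0,"az": 0,"grip": 0}
    - {"x": 0,"y": 0.14,"z": 0,"ax": 0,"ay": 0,"az": 0,"grip": 0}
    - {"x": 0,"y": 0.18,"z": 0,"ax": 0,"ay": 0,"az": 0,"grip": 0}
    - {"x": 0.005,"y": 0.21,"z": 0,"ax": 0,"ay": 0,"az": 0,"grip": 0}
    - {"x": 0.005,"y": 0.24,"z": 0,"ax": 0,"ay": 0,"az": 0,"grip": 0}
    - {"x": 0.005,"y": 0.27,"z": 0,"ax": 0,"ay": 0,"az": 0,"grip": 0}
    - {"x": 0.005,"y": 0.27,"z": 0,"ax": 0,"ay": 0,"az": 0,"grip": 0}

```text
time_s: 9.57
eef_pos: [0.5421, -0.0054, 0.0447]
tcp_rot: [-3.131, -0.004, 1.58]
ft_force: [-0.3, 0.9, 0.8]
gripper_width: 0.0003
```

```bash
python3 look.py c7 tab_push
```

```text
scene tab_push [(0.54, [0.54, 0.006, 0.048])]
side tab_push [(0.56, [0.542, 0.006, 0.052]), (0.51, [0.515, -0.426, 0.052])]
[ 0.54150751 -0.00660485  0.04437904] [-3.13028474 -0.00319272  1.57838875] [ 0.09024679 -0.31334937 -0.99782748] 9.7667
```

View pics/c7.png

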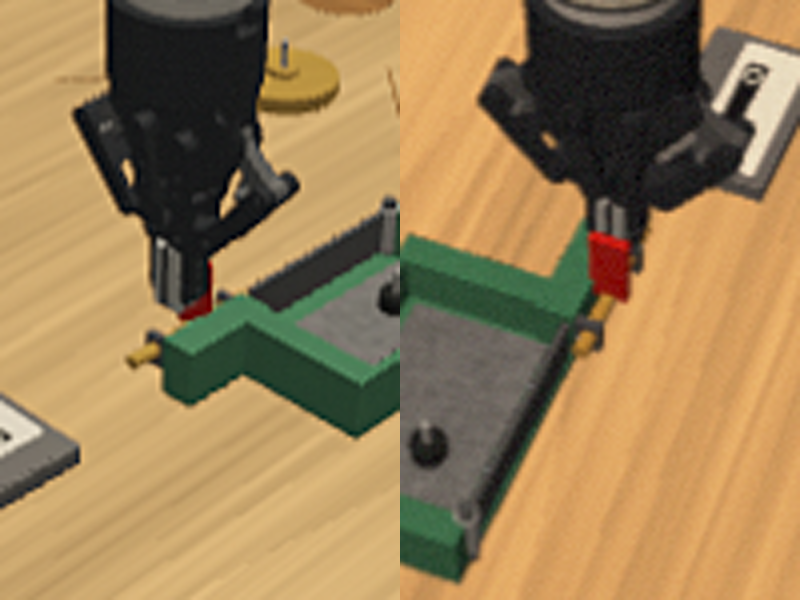

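servo_tool:
  rows:
    - {"x": 0,"y": 0.025,"z": 0,"ax": 0,"ay": 0,"az": 0,"grip": 0}
    - {"x": 0.002,"y": 0.05,"z": 0,"ax": 0,"ay": 0,"az": 0,"grip": 0}
    - {"x": 0.003,"y": 0.07,"z": 0,"ax": 0,"ay": 0,"az": 0,"grip": 0}
    - {"x": 0.004,"y": 0.08,"z": 0,"ax": 0,"ay": 0,"az": 0,"grip": 0}
    - {"x": 0.004,"y": 0.09,"z": 0,"ax": 0,"ay": 0,"az": 0,"grip": 0}
    - {"x": 0.004,"y": 0.09,"z": 0,"ax": 0,"ay": 0,"az": 0,"grip": 0}

```text
time_s: 10.27
eef_pos: [0.5418, 0.0074, 0.0443]
tcp_rot: [-3.13, -0.003, 1.579]
ft_force: [-0.5, 0.3, 0.4]
gripper_width: -0.0004
```

servo_tool:
  rows:
    - {"x": 0,"y": 0.01,"z": 0,"ax": 0,"ay": 0,"az": 0,"grip": 0}
    - {"x": 0,"y": 0.02,"z": 0,"ax": 0,"ay": 0,"az": 0,"grip": 0}
    - {"x": 0,"y": 0.03,"z": 0,"ax": 0,"ay": 0,"az": 0,"grip": 0}
    - {"x": 0,"y": 0.03,"z": 0,"ax": 0,"ay": 0,"az": 0,"grip": 0}

```text
time_s: 10.6
eef_pos: [0.5419, 0.0092, 0.0444]
tcp_rot: [-3.13, -0.001, 1.577]
ft_force: [0.4, -6.8, 1.5]
gripper_width: 0.0005
```

servo_tool:
  rows:
    - {"x": 0,"y": 0.02,"z": 0,"ax": 0,"ay": 0,"az": 0,"grip": 0}
    - {"x": 0,"y": 0.03,"z": 0,"ax": 0,"ay": 0,"az": 0,"grip": 0}
    - {"x": 0,"y": 0.03,"z": 0,"ax": 0,"ay": 0,"az": 0,"grip": 0}

```text
time_s: 10.85
eef_pos: [0.5419, 0.0092, 0.0444]
tcp_rot: [-3.13, 0.004, 1.573]
ft_force: [-0.1, -9.1, 0.7]
gripper_width: -0.0001
```

```bash
python3 look.py c8 tab_push
```

```text
scene tab_push [(0.64, [0.512, -0.428, 0.05]), (0.41, [0.538, 0.019, 0.047]), (0.35, [0.524, -0.141, -0.002])]
side tab_push [(0.72, [0.514, -0.43, 0.051]), (0.68, [0.54, 0.02, 0.054])]
[0.54189689 0.00924639 0.04443009] [-3.12954625  0.00386082  1.5726145 ] [-0.0090891  -9.03652275  0.19802881] 11.05
```

View pics/c8.png

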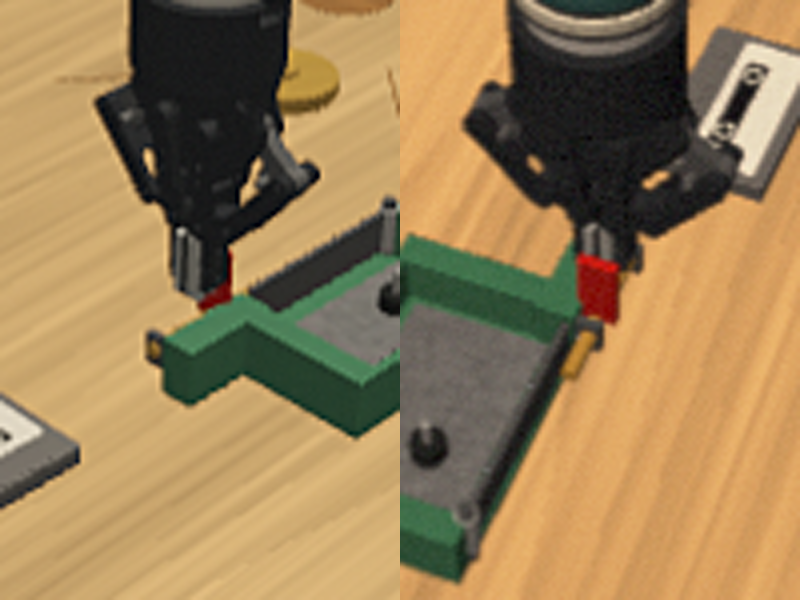

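The bolt is against its stop: the TCP held still while force rose from 7 to 9 N, and the tab is at y≈0.0195 against 0.0195 expected. Retreating.

servo_tool:
  rows:
    - {"x": 0,"y": -0.1,"z": 0,"ax": 0,"ay": 0,"az": 0,"grip": 0}
    - {"x": 0,"y": -0.25,"z": 0,"ax": 0,"ay": 0,"az": 0,"grip": 0}
    - {"x": 0,"y": -0.27,"z": 0.15,"ax": 0,"ay": 0,"az": 0,"grip": 0}
    - {"x": 0,"y": -0.27,"z": 0.4,"ax": 0,"ay": 0,"az": 0,"grip": 0}
    - {"x": 0,"y": -0.4,"z": 0.65,"ax": 0,"ay": 0,"az": 0,"grip": 0}
    - {"x": 0,"y": -0.6,"z": 0.9,"ax": 0,"ay": 0,"az": 0,"grip": 0}
    - {"x": 0,"y": -0.6,"z": 0.9,"ax": 0,"ay": 0,"az": 0,"grip": 0}
    - {"x": 0,"y": -0.6,"z": 0.9,"ax": 0,"ay": 0,"az": 0,"grip": 0}

```text
time_s: 11.72
eef_pos: [0.5439, -0.083, 0.1822]
tcp_rot: [-3.136, 0.005, 1.568]
ft_force: [-0.1, -0.3, -0.5]
gripper_width: -0.0001
```

```bash
sed -i 's/\[.54,.02,.03\]/[.55,.06,.03]/' look.py; python3 look.py c9 tab_push gate_edge flywheel cassette pulley roller
```

```text
scene tab_push [(0.7, [0.543, 0.017, 0.049]), (0.62, [0.514, -0.43, 0.047])]
scene gate_edge [(0.63, [0.553, 0.04, 0.024]), (0.59, [0.509, -0.378, 0.027])]
scene flywheel [(0.81, [0.389, 0.267, -0.002])]
scene cassette [(0.72, [0.523, -0.14, -0.003])]
scene pulley [(0.54, [0.541, 0.025, 0.062]), (0.46, [0.59, 0.254, -0.001])]
scene roller [(0.5, [0.591, 0.114, 0.002])]
side tab_push [(0.6, [0.541, 0.016, 0.05])]
side gate_edge [(0.71, [0.548, 0.039, 0.021]), (0.39, [0.509, -0.385, 0.023])]
side flywheel [(0.58, [0.386, 0.264, -0.003])]
side cassette [(0.74, [0.524, -0.136, -0.002]), (0.63, [0.544, 0.077, 0.027])]
side pulley [(0.76, [0.588, 0.258, -0.004]), (0.64, [0.556, 0.154, 0.024])]
side roller [(0.66, [0.588, 0.114, 0.008])]
[ 0.54190529 -0.08067123  0.17931964] [-3.12938734  0.00388818  1.57276415] [ 0.10064155 -0.85312393  0.2705909 ] 12.4167
```

View pics/c9.png

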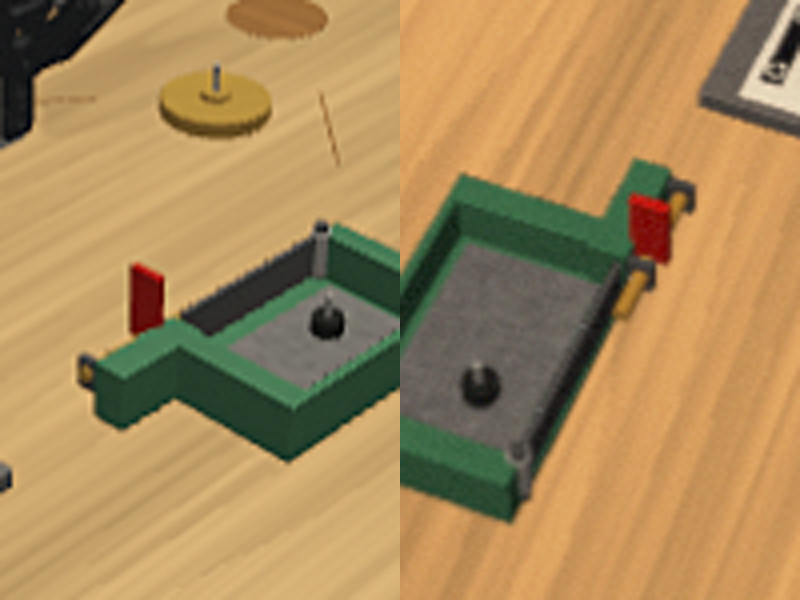

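```bash
python3 -c "
from plant import manip
print(manip.close_job())"
```

```text
the job is handed in; nothing more can be done
None
```

The green pocket's gate is fully shut and the brass bolt is home in front of it. The fingers ended clear above the bench, and I handed the job in at about 12.5 s.

- **Gate:** I pushed it round with shut fingertips until it met its stop. The tool stopped advancing at x = 0.536 while the force rose to about 7 N.
- **Bolt:** With the gate shut, I pushed the red tab along +y to its stop. The tool held at y = 0.009 while the force rose to about 9 N.
- **Clear of contact:** I backed the fingers off along -y and up to 0.18 m. The force reading there was close to zero.

In the last pictures the gate lies along the mouth and the bolt tip reaches past the lug in front of its free end. The roller, pulley, flywheel and cassette were detected within a few mm of where they started.

One check disagreed slightly. The network put the tab face at y ≈ 0.0165 after I retreated, against 0.0195 before. Compared with the pocket in the two pictures, the tab had not moved, so I took that as network error (good to about 4 mm). Bolt travel worked out from the pictures is about 29 mm, against the 30 mm expected.

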